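# Change the filling plate of a soap-bar mould for its cover plate

## Robot

A 6-joint arm with a two-finger parallel gripper is mounted at the origin on the work surface. World frame = base frame: x ahead of the robot, y to its left, z up, the work surface at z = 0. Lengths are in m, angles in rad, forces in N, time in s.
With the tool pointing down it reaches from about 0.25 to 0.725 m from the base axis. Payload 4 kg.
Tool frame: the origin (TCP) lies midway between the tips of the shut fingers; the grasp point (between the pads) lies 19 mm behind it (manip.grasp_offset is the distance from the TCP to the grasp point, in m); z points along the fingers, y is the direction in which the jaws open and shut (so a half turn about z gives the same grasp; the last joint's range is limited). The gripper opens to 85 mm and grips with 20 to 120 N. Pads are 22 mm wide; open, the fingers measure 114 mm over their backs; the gripper's body (76 mm by 85 mm) begins 54 mm behind the grasp point. The pads swing forward as they close: fully open they stand 13 mm farther back than shut.
Start: joints at [1.259, 0.241, 0.005, 1.335, 0, 1.571], TCP at [0.153, 0.476, 0.231] pointing down, gripper open.
Joint ranges: [-2.72, 2.72], [-1.05, 1.87], [-1.09, 1.28], [-1.99, 2.15], [-1.42, 1.44], [-3.14, 3.14]. Speed limits (rad/s): [2.79, 2.79, 3.14, 3.14, 3.14, 3.14].

## Interface

Orientations are given as a unit quaternion [x, y, z, w].
In Python, from station import manip gives the robot as it stands. The module is installed in compiled form; this text tells all that it offers.
- The arm moves only by the tool apply_moves, never from a script. Its argument "increments" is a list of rows, each a list of 5 numbers: the finger opening in m, from 0 to 0.0854, then the shift along the tool's x, y, z in m, then the turn about the tool's z in rad. In form: [[hand, tx, ty, tz, roll], ...]. A call has 1 to 20 rows; each row shifts and turns the pose as measured when the row begins, along the tool's axes as they then stand; what a row does not reach is not made up. A row lasts 1/12 s, in which the tool goes at most 41.7 mm and 7.16 degrees, less where a joint would pass 70% of its speed; a pose out of reach is approached as far as the arm can. A call is refused whole if a number of a shift passes 0.0417 or a number of a turn 0.125, either way. A call with a gripper value outside its range is refused whole. The fingers move at their own pace and stop on an object; "squeeze" is the grip in N (left out, the last holds). Time passes only in rows, so rows that do not move let the fingers close. It gives the time, the measured TCP pose, the force and the opening at its end, in the units of the state.
- manip.observe(): the state, without advancing time (a new reading comes with each control period).
- manip.capture(name): name is "scene" or "side" or "wrist"; returns a dict with "image" (400x640x3 uint8, red, green, blue), "vertical_fov" (degrees; the focal length in pixels is half the picture's height over the tangent of half this angle, whatever the lens; pixels are square), "cx", "cy" (the principal point, pixels), "distortion" ([k1, k2, p1, p2, k3] as OpenCV has them; the pictures are not rectified), "world_from_camera" (4x4, takes a point from camera to world coordinates). Camera axes: x right, y up, looking along -z (the intrinsics and any distortion apply to the point x, -y, -z); pixel columns grow to the right and rows downward; lengths in m; the calibration is good to about 2 mm. A picture is of the moment at which its call begins. There is no depth.
- manip.job_done(): hands the job in, once; it reports no verdict.
The state is a dict: "t": time; "q": joint angles; "joint_velocities": joint speeds; "joint_torque": joint torques, N m; "eef_pos": TCP position; "eef_rot": TCP orientation; "wrist_force": force on the tool from outside, world axes, zero at the start; "wrist_torque": the same for the moment, N m; "opening": opening from 0.0 (shut) to 1.0 (fully open).
Only numpy, scipy, OpenCV 4.12 (cv2) and the standard library are available. Lean on these libraries where they do the work, as an engineer would, in place of code of your own. Each camera call takes 0.05 s, during which the arm holds its last target. There are 200 camera calls.

## Task

The soap-bar mould is full: lift the filling plate (the handled plate with four rectangular windows) off the mould's two pins and stack it squarely on top of the pile of flat blank plates. Then seat the solid cover plate with the handle over the mould's pins, fully down and flat on the mould. Set the plates down without dropping them, and leave the pile, the bottle, the jar and the beaker where they stand.

Things in the scene. Friction and masses are not known exactly. Their poses are not given: they have to be found in the camera images.
- mould: Grey plastic block, 180 (its x) x 120 (its y) x 45 mm high, fixed to the bench, with four soap bars in pockets in its top. Origin: centre of its underside, z up. Its place and yaw vary.
- mould_top (a point): Centre of the mould's flat top face, 45 mm above the bench, axes as the mould. Two steel pins stand on this face at x = -66 and +66 mm, y = 0: 10 mm in diameter, 20 mm tall, straight for 12 mm and then tapering to 4 mm at the tip. A seated plate's origin coincides with this point.
- filling_plate: Aluminium plate 160 (x) x 110 (y) x 6 mm (z), two round 16 mm pin holes at x = -66 and +66, y = 0 and four rectangular windows (51 x 29 mm); bar handle over its middle: 80 long (x), 14 wide (y), 14 tall, centre 35 mm above the underside, on posts at x = -33 and +33. Origin: centre of underside, z up; a half turn makes no difference. Starts on the mould's pins.
- cover_plate: Aluminium plate 160 (x) x 110 (y) x 6 mm (z), two round 16 mm pin holes at x = -66 and +66, y = 0, otherwise solid; bar handle over its middle: 80 long (x), 14 wide (y), 14 tall, centre 35 mm above the underside, on posts at x = -33 and +33. Origin: centre of underside, z up; a half turn makes no difference. Starts on the bench.
- upper_blank: Aluminium plate 160 (x) x 110 (y) x 6 mm (z), two round 16 mm pin holes at x = -66 and +66, y = 0, otherwise solid and flat, no handle: the upper of the pile of two blank plates. Origin: centre of its underside, 6 mm above the bench.
- lower_blank: Aluminium plate 160 (x) x 110 (y) x 6 mm (z), two round 16 mm pin holes at x = -66 and +66, y = 0, otherwise solid and flat, no handle: the lower plate of the pile, flat on the bench. Origin: centre of its underside.
- amber_bottle: Bystander: amber glass bottle with black cap, 44 mm in diameter, 105 mm high, upright. Origin: centre of its underside.
- cream_jar: Bystander: glass jar with aluminium lid, 68 mm in diameter, 65 mm high. Origin: centre of its underside.
- beaker: Bystander: glass beaker, 72 mm in diameter, 75 mm high, upright. Origin: centre of its underside.
There are look-alikes about, which are no part of the job. What is shaped like the cover_plate but turquoise is not meant.

How it is judged:
By the outcome, as a careful person would: the job done as asked, in the order asked, and still so for the second after the job is handed in, with the robot touching nothing.
It also fails if it takes over 72 s, if anything falls off the work surface, if the arm or the gripper's body presses on something with over 40 N, if the wrist force passes 120 N, or if a joint passes its speed limit or range.

## Working session

There is one attempt and no reset: what is moved stays moved. The work goes in short steps, Python scripts to look and compute and a tool call to move; the robot and the scene stay as the last step left them, time stands still between calls to the robot, and variables do not carry over. Pictures are saved under pics/ and viewed, about 8 in all and at most 12, crops included, and the job is handed in when it is done.

Besides the shell and the picture viewer there is one more tool, called after "Emit:" as name(argument=value, ...), one argument or row to a line, values as JSON. apply_moves: Moves the arm, as the interface text tells. Its arguments: {"type":"object","properties":{"increments":{"type":"array"},"squeeze":{"type":"number"}},"required":["increments"]}

```bash
mkdir -p pics
cat > h.py <<'E'
import numpy as np, cv2
from station import manip
def cap(n,save=None):
    c=manip.capture(n); im=cv2.cvtColor(c["image"],cv2.COLOR_RGB2BGR)
    if save: cv2.imwrite("pics/"+save,im)
    f=200/np.tan(np.radians(c["vertical_fov"])/2)
    c["K"]=np.array([[f,0,c["cx"]],[0,f,c["cy"]],[0,0,1.]]); c["D"]=np.array(c["distortion"],float); c["T"]=np.array(c["world_from_camera"]); c["bgr"]=im
    return c
def ray(c,px,z):
    p=cv2.undistortPoints(np.array(px,float).reshape(-1,1,2),c["K"],c["D"]).reshape(-1,2)
    d=np.c_[p[:,0],-p[:,1],-np.ones(len(p))]@c["T"][:3,:3].T; o=c["T"][:3,3]
    return o+d*((z-o[2])/d[:,2])[:,None]
def proj(c,P):
    P=np.array(P,float).reshape(-1,3); q=(P-c["T"][:3,3])@c["T"][:3,:3]; q=q*[1,-1,-1]
    return cv2.projectPoints(q.reshape(-1,1,3),np.zeros(3),np.zeros(3),c["K"],c["D"])[0].reshape(-1,2)
E
python3 - <<'E'
from h import *
for n in("scene","side","wrist"):
    c=cap(n,n+"0.png"); print(n,c["T"].round(3).tolist(),c["vertical_fov"],c["D"])
print(manip.observe(), manip.grasp_offset)
E
```

```text
scene [[0.541, -0.468, 0.699, 1.185], [0.841, 0.295, -0.453, -0.331], [0.005, 0.833, 0.553, 0.568], [0.0, 0.0, 0.0, 1.0]] 57.8592064415615 [-0.03145995  0.          0.          0.          0.        ]
side [[-0.957, 0.181, -0.227, 0.261], [-0.29, -0.544, 0.788, 1.13], [0.019, 0.82, 0.573, 0.827], [0.0, 0.0, 0.0, 1.0]] 46.161499422680315 [0.03153626 0.         0.         0.         0.        ]
wrist [[0.306, -0.908, -0.285, 0.08], [0.952, 0.291, 0.094, 0.5], [-0.002, -0.3, 0.954, 0.373], [0.0, 0.0, 0.0, 1.0]] 63.070324886021815 [-0.0325832  0.         0.         0.         0.       ]
{'t': 0.15, 'q': array([1.25897118e+00, 2.41236933e-01, 4.03898638e-03, 1.33520182e+00,
       9.30150932e-06, 1.57077377e+00]), 'joint_velocities': array([ 0.0019954 , -0.00129399,  0.00306639, -0.00128976,  0.00034569,
        0.00057277]), 'joint_torque': array([ 4.65879657e-04, -3.72634006e+01,  2.52639091e+01,  1.23807101e-02,
        5.20939136e-05, -9.35877978e-06]), 'eef_pos': array([0.153249  , 0.47543413, 0.23062098]), 'eef_rot': array([ 1.55270482e-01,  9.87871669e-01, -7.91272070e-04, -1.29095743e-04]), 'wrist_force': array([-0.09127482,  0.1416567 ,  0.93734751]), 'wrist_torque': array([-0.02152586,  0.03008508,  0.00084146]), 'opening': 1.0030621647739715} 0.0187
```

View pics/scene0.png

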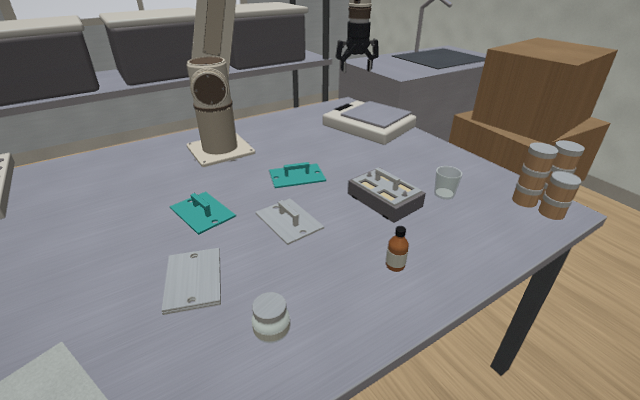

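View pics/side0.png

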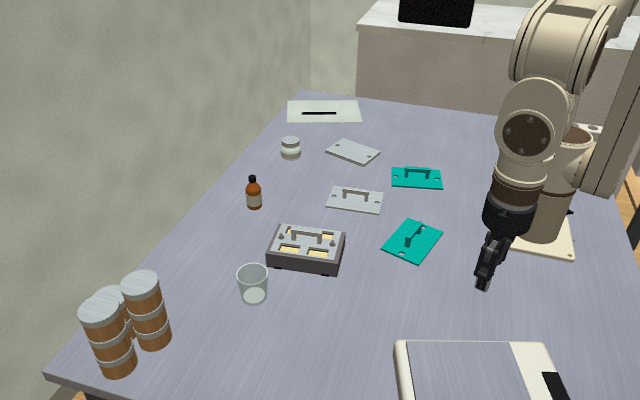

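Scene view: filling plate on the mould (385,190). Candidates for the cover: grey handled plate (288,218), and two turquoise ones (202,210) and (297,175). The grey one at (288,218) fits, since turquoise is excluded. Pile at (192,280). I'll confirm in an enlarged crop.

Run:
```python
from h import *
a=cv2.imread("pics/scene0.png")[155:325,155:435]; cv2.imwrite("pics/c1.png",cv2.resize(a,None,fx=2.85,fy=2.85,interpolation=cv2.INTER_CUBIC))
b=cv2.imread("pics/side0.png")[130:280,240:450]; cv2.imwrite("pics/c2.png",cv2.resize(b,None,fx=3.8,fy=3.8,interpolation=cv2.INTER_CUBIC))
```

```text
(no output)
```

View pics/c1.png

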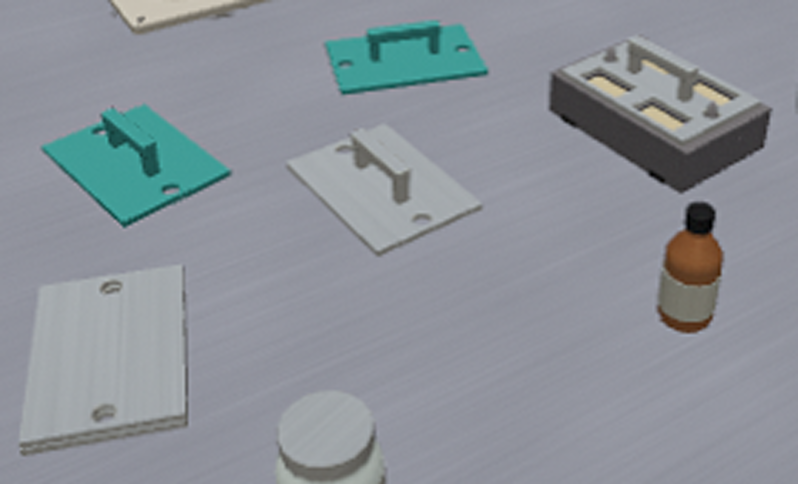

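View pics/c2.png

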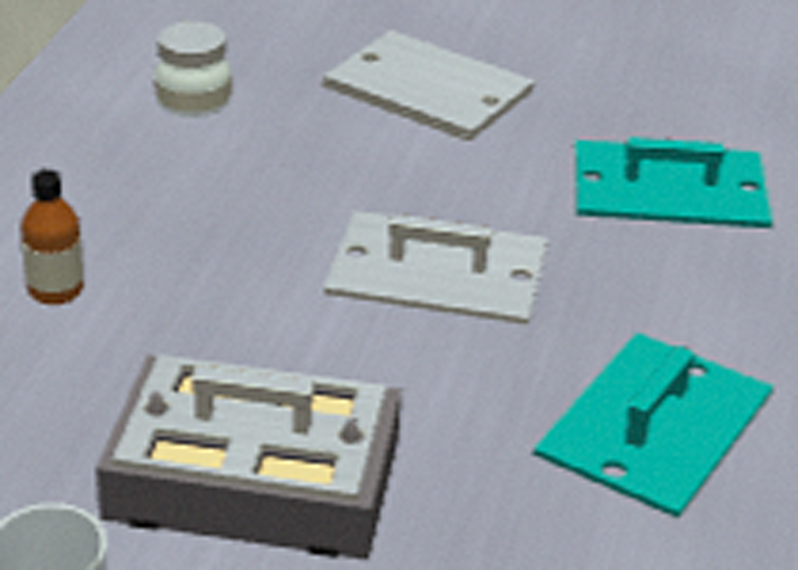

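Cover confirmed: grey plate at scene crop (385,190) is solid with a handle. Now corners/pin tips to world coordinates in both views.

Run:
```python
from h import *
cs=cap("scene");cd=cap("side")
S=lambda L:[((u+.5)/2.85-.5+155,(v+.5)/2.85-.5+155) for u,v in L]
D=lambda L:[((u+.5)/3.8-.5+240,(v+.5)/3.8-.5+130) for u,v in L]
def rep(n,w):
    w=w[:,:2]; r=cv2.minAreaRect((w*1000).astype(np.float32)); print(n,w.mean(0).round(4),"mm",np.round(r[1],0)); print((w*1000).round(0).tolist())
    for i in range(len(w)-1):
        e=w[i+1]-w[i]; print("  edge",np.linalg.norm(e).round(4),np.degrees(np.arctan2(e[1],e[0])).round(1))
rep("cover s",ray(cs,S([(288,163),(388,125),(481,207),(378,253)]),.006))
rep("cover d",ray(cd,D([(353,213),(548,238),(528,320),(325,292)]),.006))
rep("cover holes s",ray(cs,S([(345,149),(422,218)]),.006))
rep("cover holes d",ray(cd,D([(357,251),(521,274)]),.006))
rep("pile s",ray(cs,S([(40,287),(183,266),(187,416),(21,444)]),.012))
rep("pile d",ray(cd,D([(393,31),(534,85),(470,130),(323,78)]),.012))
rep("pileh s",ray(cs,S([(111,288),(104,413)]),.012))
rep("pileh d",ray(cd,D([(371,58),(490,101)]),.012))
rep("pins s",ray(cs,S([(612,43),(712,100)]),.064))
rep("pins d",ray(cd,D([(155,393),(349,420)]),.064))
rep("turq holes d",ray(cd,D([(592,176),(749,186),(697,371),(614,471)]),.006))
rep("bottle,jar,beaker base d",ray(cd,D([(53,297),(193,107),(50,600)]),0.))
print(manip.observe()["eef_pos"],manip.observe()["t"])
```

```text
cover s [0.5053 0.0074] mm [160. 111.]
[[429.0, -52.0], [422.0, 58.0], [582.0, 65.0], [588.0, -42.0]]
  edge 0.1105 93.5
  edge 0.1598 2.2
  edge 0.1065 -86.6
cover d [0.5018 0.0098] mm [160. 112.]
[[586.0, -38.0], [426.0, -54.0], [419.0, 58.0], [576.0, 73.0]]
  edge 0.1604 -174.5
  edge 0.1121 93.6
  edge 0.157 5.3
cover holes s [0.5022 0.0083] mm [131.   0.]
[[437.0, 4.0], [567.0, 13.0]]
  edge 0.1308 4.0
cover holes d [0.5022 0.0072] mm [131.   0.]
[[568.0, 13.0], [437.0, 2.0]]
  edge 0.1313 -175.3
pile s [ 0.5821 -0.2637] mm [111. 161.]
[[488.0, -291.0], [524.0, -186.0], [676.0, -237.0], [640.0, -340.0]]
  edge 0.111 70.9
  edge 0.1601 -18.5
  edge 0.1089 -109.3
pile d [ 0.5791 -0.2603] mm [114. 161.]
[[635.0, -340.0], [486.0, -282.0], [523.0, -187.0], [672.0, -232.0]]
  edge 0.1605 158.8
  edge 0.1025 68.7
  edge 0.156 -17.1
pileh s [ 0.5812 -0.2643] mm [130.   0.]
[[519.0, -244.0], [643.0, -285.0]]
  edge 0.1305 -18.4
pileh d [ 0.5792 -0.2618] mm [130.   0.]
[[641.0, -283.0], [518.0, -241.0]]
  edge 0.1301 161.4
pins s [0.5566 0.2868] mm [135.   0.]
[[489.0, 282.0], [624.0, 292.0]]
  edge 0.135 4.1
pins d [0.5621 0.283 ] mm [131.   0.]
[[627.0, 290.0], [497.0, 276.0]]
  edge 0.1307 -173.9
turq holes d [ 0.3267 -0.0136] mm [132. 371.]
[[409.0, -156.0], [280.0, -183.0], [289.0, 80.0], [329.0, 206.0]]
  edge 0.1318 -168.3
  edge 0.2629 88.0
  edge 0.1321 72.5
bottle,jar,beaker base d [0.7313 0.1329] mm [ 65. 605.]
[[775.0, 137.0], [774.0, -165.0], [646.0, 426.0]]
  edge 0.3015 -90.2
  edge 0.6046 102.2
[0.15330507 0.47562342 0.2308867 ] 0.25
```

Both views agree to within a few mm: cover (0.502, 0.008) at 4.3°, pile (0.580, -0.263) at -18.5°, mould about (0.559, 0.285) at 5°. I'll go above the mould and refine from the wrist camera.

```bash
cat >> h.py <<'E'
from scipy.spatial.transform import Rotation as R
def tool():
    s=manip.observe(); M=R.from_quat(s["eef_rot"]).as_matrix(); return s,np.array(s["eef_pos"]),M
def plan(x,y,z,yawdeg,n):
    """rolls+shifts (tool axes at each row) to bring the TCP to x,y,z with tool x along yaw (mod 180), n equal rows"""
    s,p,M=tool(); a=np.degrees(np.arctan2(M[1,0],M[0,0])); d=(yawdeg-a+90)%180-90
    print("t",round(s["t"],2),"pos",p.round(4),"toolx",a.round(2),"tilt",np.degrees(np.arccos(-M[2,2])).round(2),"F",s["wrist_force"].round(1),"open",round(s["opening"],3))
    e=(np.array([x,y,z])-p)/n
    for i in range(n):
        b=np.radians(a+d*i/n); c,sn=np.cos(b),np.sin(b)
        print([round(float(v),4) for v in (c*e[0]+sn*e[1], sn*e[0]-c*e[1], -e[2], -np.radians(d)/n)])
E
python3 -c "
from h import *
plan(.559,.285,.22,5,14)"
```

```text
t 0.25 pos [0.1533 0.4756 0.2309] toolx 162.14 tilt 0.06 F [-0.8 -0.   0.2] open 1.001
[-0.0318, -0.0041, 0.0008, -0.0285]
[-0.0316, -0.005, 0.0008, -0.0285]
[-0.0315, -0.0059, 0.0008, -0.0285]
[-0.0313, -0.0068, 0.0008, -0.0285]
[-0.0311, -0.0077, 0.0008, -0.0285]
[-0.0309, -0.0085, 0.0008, -0.0285]
[-0.0306, -0.0094, 0.0008, -0.0285]
[-0.0303, -0.0103, 0.0008, -0.0285]
[-0.03, -0.0111, 0.0008, -0.0285]
[-0.0297, -0.012, 0.0008, -0.0285]
[-0.0293, -0.0128, 0.0008, -0.0285]
[-0.029, -0.0137, 0.0008, -0.0285]
[-0.0286, -0.0145, 0.0008, -0.0285]
[-0.0281, -0.0153, 0.0008, -0.0285]
```

Emit:
apply_moves(
  increments=[
    [0.085,-0.032,-0.004,0.001,-0.0285],
    [0.085,-0.032,-0.005,0.001,-0.0285],
    [0.085,-0.0315,-0.006,0.001,-0.0285],
    [0.085,-0.031,-0.007,0.001,-0.0285],
    [0.085,-0.031,-0.008,0.001,-0.0285],
    [0.085,-0.031,-0.0085,0.001,-0.0285],
    [0.085,-0.0305,-0.0095,0.001,-0.0285],
    [0.085,-0.03,-0.01,0.001,-0.0285],
    [0.085,-0.03,-0.011,0.001,-0.0285],
    [0.085,-0.03,-0.012,0.001,-0.0285],
    [0.085,-0.029,-0.013,0.001,-0.0285],
    [0.085,-0.029,-0.0135,0.001,-0.0285],
    [0.085,-0.0285,-0.0145,0,-0.0285],
    [0.085,-0.028,-0.015,0,-0.0285],
    [0.085,0,0,0,0],
  ],
)

```text
t: 1.5
eef_pos: [0.5774, 0.282, 0.2133]
eef_rot: [-0.058, 0.998, -0.001, -0.002]
wrist_force: [-0.9, -0.6, -0.4]
opening: 0.994
```

```bash
python3 -c "
from h import *
c=cap('wrist','w1.png')
print(proj(c,[[.493,.279,.065],[.625,.291,.065],[.559,.285,.087]]).round(0).tolist())
plan(.559,.285,.22,5,3)"
```

```text
[[325.0, 86.0], [321.0, 230.0], [323.0, 168.0]]
t 1.55 pos [0.5752 0.283  0.2134] toolx -173.28 tilt 0.35 F [0.  0.4 0.3] open 0.998
[0.0053, 0.0013, -0.0022, 0.01]
[0.0053, 0.0012, -0.0022, 0.01]
[0.0053, 0.0012, -0.0022, 0.01]
```

View pics/w1.png

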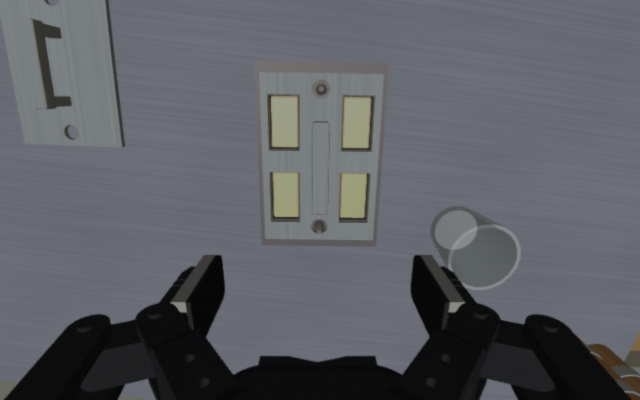

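Wrist view: mould with filling plate, pin tips at (321,88) and (319,227), handle top (320,168). Beaker at (475,250) stays clear of the finger sweep.

```bash
python3 -c "
from h import *
c=cap('wrist','w2.png'); im=c['bgr']; old=cv2.imread('pics/w1.png')
print('shift px',cv2.phaseCorrelate(np.float32(cv2.cvtColor(old,6))[50:250,230:420],np.float32(cv2.cvtColor(im,6))[50:250,230:420]))
cv2.imwrite('pics/w2c.png',cv2.resize(im[55:255,245:400],None,fx=3,fy=3,interpolation=cv2.INTER_CUBIC))
plan(.559,.285,.22,5,1)"
```

```text
shift px ((-1.3628575763975732, 2.382803653459135), 0.9477770185470581)
t 1.6 pos [0.5736 0.2841 0.2137] toolx -173.19 tilt 0.39 F [-0.5 -0.3 -1.4] open 0.995
[0.0144, 0.0026, -0.0063, 0.0315]
```

View pics/w2c.png

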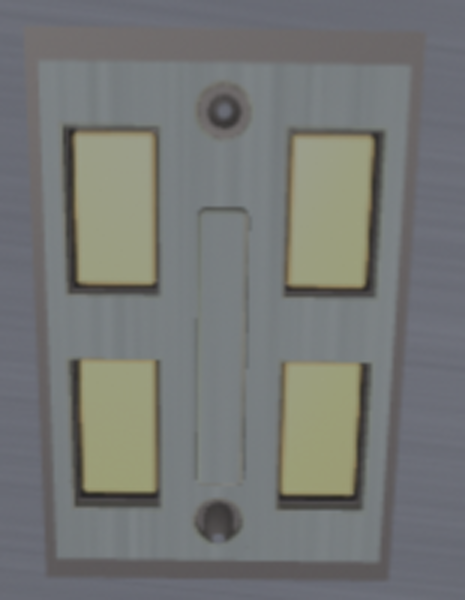

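```bash
cat > m.py <<'E'
from h import *
def ln(w): w=np.array(w)[:,:2]; e=w[-1]-w[0]; return w.mean(0).round(4),np.linalg.norm(e).round(4),(np.degrees(np.arctan2(e[1],e[0]))).round(2)
def quad(w): 
    w=w[:,:2]; r=cv2.minAreaRect((w*1e3).astype(np.float32)); return w.mean(0).round(4),np.round(r[1],1),round(r[2],2)
E
python3 -c "
from m import *
c=cap('wrist')
C=lambda L:[((u+.5)/3-.5+245,(v+.5)/3-.5+55) for u,v in L]
print('holes',ln(ray(c,C([(223,109),(217,521)]),.051)))
print('plate',quad(ray(c,C([(39,61),(411,66),(381,563),(57,559)]),.051)))
print('mould',quad(ray(c,C([(25,27),(424,33),(388,579),(48,577)]),.045)))
print('handle',quad(ray(c,C([(200,208),(250,208),(245,482),(198,482)]),.087)))
plan(.559,.285,.22,5,1)"
```

```text
holes (array([0.5591, 0.2834]), np.float64(0.1324), np.float64(6.08))
plate (array([0.5599, 0.2842]), array([160.2, 110.8]), 6.11)
mould (array([0.5597, 0.2839]), array([179.8, 119.2]), 6.21)
handle (array([0.5584, 0.2842]), array([79. , 13.8]), 6.35)
t 1.65 pos [0.5725 0.2849 0.2142] toolx -173.1 tilt 0.39 F [-0.3  0.4  0.5] open 0.994
[0.0134, 0.0017, -0.0058, 0.0332]
```

```bash
python3 -c "
from h import *
plan(.561,.2832,.12,6.2,6)"
```

```text
t 1.65 pos [0.5725 0.2849 0.2142] toolx -173.1 tilt 0.39 F [-0.3  0.4  0.5] open 0.994
[0.0019, -0.0, 0.0157, 0.0021]
[0.0019, -0.0001, 0.0157, 0.0021]
[0.0019, -0.0001, 0.0157, 0.0021]
[0.0019, -0.0001, 0.0157, 0.0021]
[0.0019, -0.0001, 0.0157, 0.0021]
[0.0019, -0.0001, 0.0157, 0.0021]
```

Emit:
apply_moves(
  increments=[
    [0.085,0.002,0,0.0155,0.002],
    [0.085,0.002,0,0.0155,0.002],
    [0.085,0.002,0,0.0155,0.002],
    [0.085,0.002,0,0.0155,0.002],
    [0.085,0.002,0,0.0155,0.002],
    [0.085,0.001,0,0.01,0.002],
    [0.085,0,0,0,0],
    [0.085,0,0,0,0],
  ],
)

```text
t: 2.32
eef_pos: [0.5503, 0.2918, 0.1281]
eef_rot: [-0.061, 0.998, 0.001, -0.003]
wrist_force: [-0.2, 0.0, -0.7]
opening: 0.995
```

```bash
python3 -c "
from h import *
c=cap('wrist','w3.png')
plan(.561,.2832,.061,6.2,4); 
h=[[s*.040*np.cos(.108)-t*.007*np.sin(.108)+.561,s*.04*np.sin(.108)+t*.007*np.cos(.108)+.2832,.087] for s in(-1,1) for t in (-1,1)]
print(proj(c,h).round(0).tolist())"
```

```text
t 2.37 pos [0.5503 0.2919 0.1282] toolx -173.03 tilt 0.36 F [0.5 0.9 0.4] open 0.997
[-0.0024, -0.0025, 0.0168, 0.0033]
[-0.0024, -0.0025, 0.0168, 0.0033]
[-0.0024, -0.0025, 0.0168, 0.0033]
[-0.0024, -0.0025, 0.0168, 0.0033]
[[288.0, 178.0], [312.0, 178.0], [290.0, 297.0], [311.0, 297.0]]
```

View pics/w3.png

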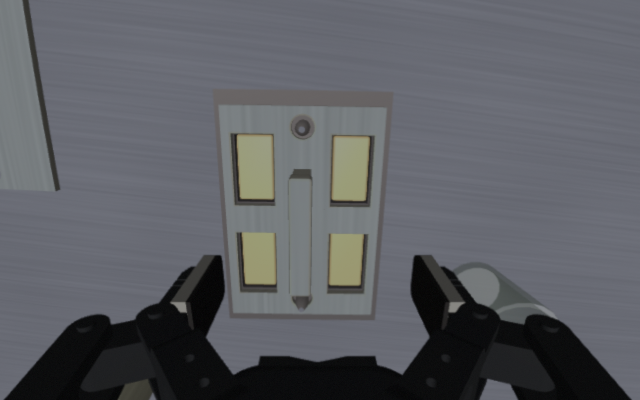

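Settled view: handle top face (290..311, 178..297) matches the projection of my estimate. Descending to grasp.

Emit:
apply_moves(
  increments=[
    [0.085,-0.0024,-0.0025,0.01,0.003],
    [0.085,-0.0024,-0.0025,0.012,0.003],
    [0.085,-0.0024,-0.0025,0.012,0.003],
    [0.085,-0.0024,-0.0025,0.01,0.003],
    [0.085,0,0,0,0],
    [0.085,0,0,0,0],
  ],
)

```text
t: 2.87
eef_pos: [0.5636, 0.2845, 0.0841]
eef_rot: [-0.055, 0.998, 0.003, 0.001]
wrist_force: [-0.0, -0.6, -0.8]
opening: 0.994
```

```bash
python3 -c "
from m import *
plan(.561,.2832,.061,6.2,3)
c=cap('wrist','w4.png')
"; python3 -c "
from m import *
print('x')"
```

```text
t 2.87 pos [0.5636 0.2845 0.0841] toolx -173.7 tilt 0.36 F [-0.  -0.6 -0.8] open 0.994
[0.0009, -0.0003, 0.0077, 0.0006]
[0.0009, -0.0003, 0.0077, 0.0006]
[0.0009, -0.0003, 0.0077, 0.0006]
x
```

Emit:
apply_moves(
  increments=[
    [0.085,0.001,0,0.0075,0],
    [0.085,0.001,0,0.0075,0],
    [0.085,0,0,0.0065,0],
    [0.085,0,0,0,0],
    [0.085,0,0,0,0],
  ],
)

```text
t: 3.33
eef_pos: [0.562, 0.2846, 0.0614]
eef_rot: [-0.055, 0.998, 0.003, 0.002]
wrist_force: [-0.3, 0.2, -0.0]
opening: 0.997
```

```bash
python3 -c "
from m import *
plan(.561,.2832,.061,6.2,2)"
```

```text
t 3.33 pos [0.562  0.2846 0.0614] toolx -173.72 tilt 0.43 F [-0.3  0.2 -0. ] open 0.997
[0.0006, -0.0007, 0.0002, 0.0007]
[0.0006, -0.0007, 0.0002, 0.0007]
```

Emit:
apply_moves(
  increments=[
    [0.06,0.001,-0.001,0,0],
    [0.04,0,0,0,0],
    [0.025,0,0,0,0],
    [0.018,0,0,0,0],
    [0.008,0,0,0,0],
    [0.008,0,0,0,0],
    [0.008,0,0,0,0],
    [0.008,0,0,0,0],
  ],
  squeeze=60,
)

```text
t: 4.0
eef_pos: [0.5615, 0.2839, 0.0625]
eef_rot: [-0.055, 0.998, 0.004, 0.002]
wrist_force: [-0.3, 0.6, -1.0]
opening: 0.149
```

```bash
python3 -c "
from m import *
plan(.561,.2832,.18,6.2,8)"
```

```text
t 4.0 pos [0.5615 0.2839 0.0625] toolx -173.69 tilt 0.5 F [-0.3  0.6 -1. ] open 0.149
[0.0001, -0.0001, -0.0147, 0.0002]
[0.0001, -0.0001, -0.0147, 0.0002]
[0.0001, -0.0001, -0.0147, 0.0002]
[0.0001, -0.0001, -0.0147, 0.0002]
[0.0001, -0.0001, -0.0147, 0.0002]
[0.0001, -0.0001, -0.0147, 0.0002]
[0.0001, -0.0001, -0.0147, 0.0002]
[0.0001, -0.0001, -0.0147, 0.0002]
```

Emit:
apply_moves(
  increments=[
    [0.008,0,0,-0.005,0],
    [0.008,0,0,-0.008,0],
    [0.008,0,0,-0.01,0],
    [0.008,0,0,-0.012,0],
    [0.008,0,0,-0.015,0],
    [0.008,0,0,-0.015,0],
    [0.008,0,0,-0.015,0],
    [0.008,0,0,-0.015,0],
    [0.008,0,0,-0.01,0],
    [0.008,0,0,0,0],
    [0.008,0,0,0,0],
  ],
)

```text
t: 4.92
eef_pos: [0.5586, 0.2817, 0.1755]
eef_rot: [-0.055, 0.998, 0.002, -0.001]
wrist_force: [0.0, 0.2, -3.5]
opening: 0.148
```

```bash
python3 -c "
from m import *
c=cap('wrist','w5.png')
plan(.58,-.262,.16,-18.5,20)"
```

```text
t 4.97 pos [0.5588 0.2818 0.1756] toolx -173.7 tilt 0.29 F [ 0.5 -0.3 -1.8] open 0.154
[0.0019, -0.0271, 0.0008, 0.0216]
[0.0013, -0.0272, 0.0008, 0.0216]
[0.0008, -0.0272, 0.0008, 0.0216]
[0.0002, -0.0272, 0.0008, 0.0216]
[-0.0004, -0.0272, 0.0008, 0.0216]
[-0.001, -0.0272, 0.0008, 0.0216]
[-0.0016, -0.0272, 0.0008, 0.0216]
[-0.0022, -0.0271, 0.0008, 0.0216]
[-0.0028, -0.0271, 0.0008, 0.0216]
[-0.0034, -0.027, 0.0008, 0.0216]
[-0.0039, -0.0269, 0.0008, 0.0216]
[-0.0045, -0.0268, 0.0008, 0.0216]
[-0.0051, -0.0267, 0.0008, 0.0216]
[-0.0057, -0.0266, 0.0008, 0.0216]
[-0.0063, -0.0265, 0.0008, 0.0216]
[-0.0068, -0.0263, 0.0008, 0.0216]
[-0.0074, -0.0262, 0.0008, 0.0216]
[-0.008, -0.026, 0.0008, 0.0216]
[-0.0085, -0.0258, 0.0008, 0.0216]
[-0.0091, -0.0257, 0.0008, 0.0216]
```

View pics/w5.png

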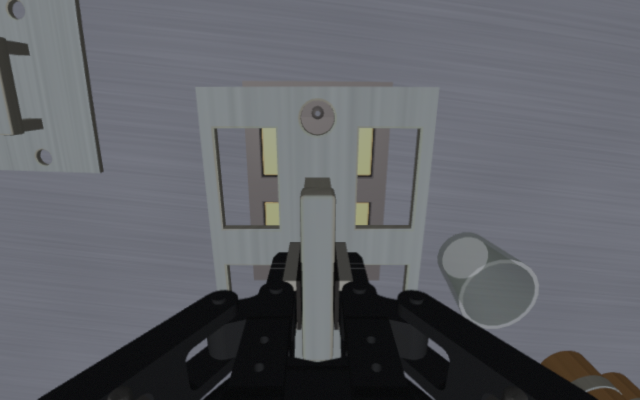

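Plate is held level: far corners (197,87) and (437,87), hole (317,117). Pin directly seen through the hole. Working out the plate's offset from the tool.

```bash
python3 -c "
from m import *
c=cap('wrist'); s,p,M=tool()
w=ray(c,[(197,87),(437,87),(317,117),(302,194),(334,194)],p[2]-.0115)
w[3:]=ray(c,[(302,194),(334,194)],p[2]+.0245)
print(((w-p)@M*1e3).round(1).tolist())
e=w[1]-w[0];print(np.linalg.norm(e))
for z in (.005,.01): print(z)
# mould pin tip & mould corners
print(ray(c,[(317,113)],.065))
"
```

```text
[[79.6, -53.9, 11.4], [79.7, 54.9, 11.9], [66.2, 0.4, 11.6], [40.0, -5.3, -24.5], [40.0, 6.9, -24.4]]
0.10871884746462555
0.005
0.01
[[0.4959254  0.27562021 0.065     ]]
```

Emit:
apply_moves(
  increments=[
    [0.008,0.002,-0.027,0.001,0.0216],
    [0.008,0.001,-0.027,0.001,0.0216],
    [0.008,0.001,-0.027,0.001,0.0216],
    [0.008,0,-0.027,0.001,0.0216],
    [0.008,0,-0.027,0.001,0.0216],
    [0.008,-0.001,-0.027,0.001,0.0216],
    [0.008,-0.0015,-0.027,0.001,0.0216],
    [0.008,-0.002,-0.027,0.001,0.0216],
    [0.008,-0.003,-0.027,0.001,0.0216],
    [0.008,-0.0035,-0.027,0.001,0.0216],
    [0.008,-0.004,-0.027,0.001,0.0216],
    [0.008,-0.0045,-0.027,0.001,0.0216],
    [0.008,-0.005,-0.0265,0.001,0.0216],
    [0.008,-0.0055,-0.0265,0,0.0216],
    [0.008,-0.006,-0.026,0,0.0216],
    [0.008,-0.007,-0.026,0,0.0216],
    [0.008,-0.0075,-0.026,0,0.0216],
    [0.008,-0.004,-0.015,0,0.0216],
    [0.008,0,0,0,0],
    [0.008,0,0,0,0],
  ],
)

```text
t: 6.68
eef_pos: [0.5596, -0.2138, 0.1343]
eef_rot: [0.146, 0.989, 0.0, -0.022]
wrist_force: [-0.4, 1.3, -3.1]
opening: 0.149
```

```bash
python3 -c "
from m import *
plan(.58,-.263,.12,-18.5,5)"
```

```text
t 6.68 pos [ 0.5596 -0.2138  0.1343] toolx 163.17 tilt 2.46 F [-0.4  1.3 -3.1] open 0.149
[-0.0067, -0.0082, 0.0029, 0.0058]
[-0.0068, -0.0082, 0.0029, 0.0058]
[-0.0068, -0.0082, 0.0029, 0.0058]
[-0.0069, -0.0081, 0.0029, 0.0058]
[-0.0069, -0.0081, 0.0029, 0.0058]
```

Emit:
apply_moves(
  increments=[
    [0.008,-0.004,-0.004,0,0.006],
    [0.008,-0.006,-0.007,0,0.006],
    [0.008,-0.007,-0.008,0,0.006],
    [0.008,-0.007,-0.008,0,0.006],
    [0.008,-0.005,-0.006,0,0.005],
    [0.008,-0.002,-0.003,0,0],
    [0.008,0,0,0,0],
    [0.008,0,0,0,0],
  ],
)

```text
t: 7.35
eef_pos: [0.5804, -0.2571, 0.1305]
eef_rot: [0.159, 0.987, 0.001, -0.023]
wrist_force: [0.3, -0.0, -2.0]
opening: 0.147
```

```bash
python3 -c "
from m import *
s,p,M=tool();print(M.round(4).tolist())
plan(.58,-.263,.12,-18.5,5)"
```

```text
[[-0.9486, 0.3132, -0.0461], [0.3131, 0.9497, 0.0092], [0.0466, -0.0057, -0.9989]]
t 7.35 pos [ 0.5804 -0.2571  0.1305] toolx 161.73 tilt 2.69 F [ 0.3 -0.  -2. ] open 0.147
[-0.0003, -0.0011, 0.0021, 0.0008]
[-0.0003, -0.0011, 0.0021, 0.0008]
[-0.0003, -0.0011, 0.0021, 0.0008]
[-0.0003, -0.0011, 0.0021, 0.0008]
[-0.0003, -0.0011, 0.0021, 0.0008]
```

Emit:
apply_moves(
  increments=[
    [0.008,0,0,-0.025,0],
    [0.008,0,0,-0.025,0],
    [0.008,0,0,-0.025,0],
    [0.008,0,0,0,0],
    [0.008,0,0,0,0],
  ],
)

```text
t: 7.77
eef_pos: [0.5819, -0.2549, 0.2049]
eef_rot: [0.157, 0.987, 0.002, -0.027]
wrist_force: [-0.9, 0.5, -4.2]
opening: 0.15
```

```bash
python3 -c "
from m import *
s,p,M=tool();print(M[2].round(4).tolist(),p)"
```

```text
[0.0546, -0.004, -0.9985] [ 0.58190551 -0.25493242  0.204921  ]
```

Emit:
apply_moves(
  increments=[
    [0.008,0.03,0,0,0],
    [0.008,0.03,0,0,0],
    [0.008,0.03,0,0,0],
    [0.008,0,0,0,0],
    [0.008,0,0,0,0],
  ],
)

```text
t: 8.18
eef_pos: [0.4891, -0.2224, 0.1988]
eef_rot: [0.156, 0.987, 0.004, -0.034]
wrist_force: [0.8, -0.1, -1.9]
opening: 0.145
```

```bash
python3 -c "
from m import *
s,p,M=tool();print(M[2].round(4).tolist(),p)"
```

```text
[0.0693, -0.0019, -0.9976] [ 0.48905982 -0.22235309  0.19875932]
```

Emit:
apply_moves(
  increments=[
    [0.008,-0.02,0,0,0],
    [0.008,-0.02,0,0,0],
    [0.008,-0.02,0,0,0],
    [0.008,-0.02,0,0,0],
    [0.008,0,0,0,0],
    [0.008,0,0,0,0],
  ],
)

```text
t: 8.68
eef_pos: [0.5654, -0.2457, 0.1857]
eef_rot: [0.155, 0.987, 0.006, -0.039]
wrist_force: [-0.8, 0.5, -3.4]
opening: 0.151
```

```bash
python3 -c "
from m import *
s,p,M=tool();print(M[2].round(4).tolist(),p)"
```

```text
[0.0786, -0.0006, -0.9969] [ 0.56540875 -0.24569575  0.18571816]
```

Emit:
apply_moves(
  increments=[
    [0.008,0,0,0.02,0],
    [0.008,0,0,0.02,0],
    [0.008,0,0,0.02,0],
    [0.008,0,0,0,0],
    [0.008,0,0,0,0],
  ],
)

```text
t: 9.1
eef_pos: [0.5605, -0.2435, 0.1221]
eef_rot: [0.155, 0.987, 0.006, -0.039]
wrist_force: [0.5, 0.7, -3.0]
opening: 0.154
```

```bash
python3 -c "
from m import *
s,p,M=tool();print(M[2].round(4).tolist(),p,s['q'].round(4))"
```

```text
[0.0798, -0.0004, -0.9968] [ 0.56048898 -0.2435241   0.1220672 ] [-0.4059  0.5856  0.2371  1.3018 -0.0079 -0.0941]
```

Emit:
apply_moves(
  increments=[
    [0.008,0,0,-0.005,0],
    [0.008,0,0,-0.005,0],
    [0.008,0,0,-0.005,0],
    [0.008,0,0,-0.005,0],
    [0.008,0,0,-0.005,0],
    [0.008,0,0,-0.005,0],
    [0.008,0,0,-0.005,0],
    [0.008,0,0,-0.005,0],
    [0.008,0,0,-0.005,0],
    [0.008,0,0,-0.005,0],
    [0.008,0,0,0,0],
    [0.008,0,0,0,0],
  ],
)

```text
t: 10.1
eef_pos: [0.5676, -0.2461, 0.1859]
eef_rot: [0.155, 0.987, 0.004, -0.033]
wrist_force: [0.5, -0.3, -3.4]
opening: 0.147
```

```bash
python3 -c "
from m import *
s,p,M=tool();print(M[2].round(4).tolist(),p,s['q'].round(4))"
```

```text
[0.0671, -0.0017, -0.9977] [ 0.56764459 -0.24610917  0.18587355] [-0.4052  0.5563  0.3567  1.4379 -0.0079 -0.0934]
```

Emit:
apply_moves(
  increments=[
    [0.008,0,0,0,0],
    [0.008,0,0,0,0],
    [0.008,0,0,0,0],
    [0.008,0,0,0,0],
    [0.008,0,0,0,0],
    [0.008,0,0,0,0],
  ],
)

```text
t: 10.6
eef_pos: [0.5666, -0.2457, 0.1839]
eef_rot: [0.155, 0.987, 0.005, -0.035]
wrist_force: [-0.6, 0.4, -2.8]
opening: 0.154
```

```bash
python3 -c "
from m import *
s,p,M=tool();print(M[2].round(4).tolist(),p,s['q'].round(4))"
```

```text
[0.0709, -0.0013, -0.9975] [ 0.56664201 -0.24568179  0.18389283] [-0.4052  0.558   0.3542  1.4375 -0.0079 -0.0934]
```

Emit:
apply_moves(
  increments=[
    [0.008,0,0,0.02,0],
    [0.008,0,0,0.02,0],
    [0.008,0,0,0.02,0],
    [0.008,0,0,0.01,0],
    [0.008,0,0,0,0],
    [0.008,0,0,-0.003,0],
    [0.008,0,0,-0.003,0],
    [0.008,0,0,-0.003,0],
    [0.008,0,0,-0.003,0],
    [0.008,0,0,-0.003,0],
    [0.008,0,0,-0.003,0],
    [0.008,0,0,-0.003,0],
    [0.008,0,0,-0.003,0],
    [0.008,0,0,-0.003,0],
    [0.008,0,0,-0.003,0],
    [0.008,0,0,-0.003,0],
    [0.008,0,0,-0.003,0],
  ],
)

```text
t: 12.02
eef_pos: [0.568, -0.2465, 0.1578]
eef_rot: [0.155, 0.987, 0.003, -0.029]
wrist_force: [-0.4, -0.1, -3.9]
opening: 0.153
```

```bash
python3 -c "
from m import *
s,p,M=tool();print(M[2].round(4).tolist(),p,s['q'].round(4))"
```

```text
[0.0587, -0.0024, -0.9983] [ 0.56799704 -0.24649605  0.15775952] [-0.4056  0.5628  0.2948  1.361  -0.0079 -0.0938]
```

Emit:
apply_moves(
  increments=[
    [0.008,0,0,-0.01,0],
    [0.008,0,0,-0.01,0],
    [0.008,0,0,-0.01,0],
    [0.008,0,0,-0.01,0],
    [0.008,0,0,-0.01,0],
    [0.008,0,0,-0.01,0],
  ],
)

```text
t: 12.52
eef_pos: [0.5706, -0.247, 0.2221]
eef_rot: [0.155, 0.987, 0.004, -0.031]
wrist_force: [-0.1, 0.2, -2.4]
opening: 0.147
```

```bash
python3 -c "
from m import *
s,p,M=tool();print(M[2].round(4).tolist(),p,s['q'].round(4))"
```

```text
[0.0622, -0.0021, -0.9981] [ 0.57059995 -0.24703883  0.22209536] [-0.4047  0.5478  0.4363  1.5211 -0.0079 -0.093 ]
```

Emit:
apply_moves(
  increments=[
    [0.008,0,0,0.005,0],
    [0.008,0,0,0.005,0],
    [0.008,0,0,0.005,0],
    [0.008,0,0,0.005,0],
    [0.008,0,0,0.005,0],
    [0.008,0,0,0.005,0],
  ],
)

```text
t: 13.02
eef_pos: [0.5703, -0.2472, 0.1934]
eef_rot: [0.155, 0.988, 0.003, -0.028]
wrist_force: [0.1, 0.8, -3.5]
opening: 0.151
```

```bash
python3 -c "
from m import *
s,p,M=tool();print(M[2].round(4).tolist(),p,s['q'].round(4))"
```

```text
[0.0557, -0.0027, -0.9984] [ 0.5702695  -0.24720392  0.1933874 ] [-0.4052  0.5495  0.3655  1.442  -0.0079 -0.0934]
```

```bash
python3 -c "
from m import *
plan(.58,-.2635,.11,-18.5,20)" | sed -n '1,2p'
```

```text
t 13.02 pos [ 0.5703 -0.2472  0.1934] toolx 162.14 tilt 3.19 F [ 0.1  0.8 -3.5] open 0.151
[-0.0007, -0.0006, 0.0042, 0.0006]
```

Emit:
apply_moves(
  increments=[
    [0.008,0,0,0.004,0],
    [0.008,0,0,0.004,0],
    [0.008,0,0,0.004,0],
    [0.008,0,0,0.004,0],
    [0.008,0,0,0.004,0],
    [0.008,0,0,0.004,0],
    [0.008,0,0,0.004,0],
    [0.008,0,0,0.004,0],
    [0.008,0,0,0.004,0],
    [0.008,0,0,0.004,0],
    [0.008,0,0,0.004,0],
    [0.008,0,0,0.004,0],
    [0.008,0,0,0.004,0],
    [0.008,0,0,0.004,0],
    [0.008,0,0,0.004,0],
    [0.008,0,0,0.004,0],
  ],
)

```text
t: 14.35
eef_pos: [0.5649, -0.2455, 0.1199]
eef_rot: [0.155, 0.987, 0.004, -0.03]
wrist_force: [0.8, -0.9, -3.2]
opening: 0.151
```

```bash
python3 -c "
from m import *
s,p,M=tool();print(M[2].round(4).tolist())
plan(.58,-.2635,.11,-18.5,8)"
```

```text
[0.0603, -0.0023, -0.9982]
t 14.35 pos [ 0.5649 -0.2455  0.1199] toolx 162.15 tilt 3.46 F [ 0.8 -0.9 -3.2] open 0.151
[-0.0025, -0.0016, 0.0012, 0.0014]
[-0.0025, -0.0016, 0.0012, 0.0014]
[-0.0025, -0.0016, 0.0012, 0.0014]
[-0.0025, -0.0016, 0.0012, 0.0014]
[-0.0025, -0.0015, 0.0012, 0.0014]
[-0.0025, -0.0015, 0.0012, 0.0014]
[-0.0025, -0.0015, 0.0012, 0.0014]
[-0.0025, -0.0015, 0.0012, 0.0014]
```

Emit:
apply_moves(
  increments=[
    [0.008,-0.001,-0.001,-0.004,0],
    [0.008,-0.001,-0.001,-0.004,0],
    [0.008,-0.001,-0.001,-0.004,0],
    [0.008,-0.001,-0.001,-0.004,0],
    [0.008,-0.001,-0.001,-0.004,0],
    [0.008,-0.001,-0.001,-0.004,0],
    [0.008,-0.001,-0.001,-0.004,0],
    [0.008,-0.001,-0.001,-0.004,0],
    [0.008,-0.001,-0.001,-0.004,0],
    [0.008,-0.001,-0.001,-0.004,0],
    [0.008,-0.001,-0.001,-0.004,0],
    [0.008,-0.001,-0.001,-0.004,0],
    [0.008,0,0,-0.004,0],
    [0.008,0,0,-0.004,0],
    [0.008,0,0,-0.004,0],
    [0.008,0,0,-0.004,0],
    [0.008,0,0,0.02,0],
    [0.008,0,0,0.025,0],
    [0.008,0,0,0.025,0],
    [0.008,0,0,0.01,0],
  ],
)

```text
t: 16.02
eef_pos: [0.5776, -0.2642, 0.1151]
eef_rot: [0.155, 0.988, 0.002, -0.023]
wrist_force: [-1.3, -0.5, -4.1]
opening: 0.151
```

```bash
python3 -c "
from m import *
s,p,M=tool();print(M[2].round(4).tolist())
plan(.58,-.2635,.11,-18.5,8)"|head -3
```

```text
[0.0454, -0.004, -0.999]
t 16.02 pos [ 0.5776 -0.2642  0.1151] toolx 162.15 tilt 2.61 F [-1.3 -0.5 -4.1] open 0.151
[-0.0003, 0.0002, 0.0006, 0.0014]
```

Emit:
apply_moves(
  increments=[
    [0.008,0,0,-0.005,0],
    [0.008,0,0,-0.005,0],
    [0.008,0,0,-0.005,0],
    [0.008,0,0,-0.005,0],
    [0.008,0,0,-0.005,0],
    [0.008,0,0,-0.005,0],
    [0.008,0,0,-0.005,0],
    [0.008,0,0,-0.005,0],
    [0.008,0,0,-0.005,0],
    [0.008,0,0,-0.005,0],
    [0.008,0,0,-0.005,0],
    [0.008,0,0,-0.005,0],
    [0.008,0,0,-0.005,0],
    [0.008,0,0,-0.005,0],
    [0.008,0,0,-0.005,0],
    [0.008,0,0,-0.005,0],
  ],
)

```text
t: 17.35
eef_pos: [0.5828, -0.2654, 0.2085]
eef_rot: [0.155, 0.988, 0.001, -0.021]
wrist_force: [-0.1, 0.2, -3.2]
opening: 0.151
```

```bash
python3 -c "
from m import *
s,p,M=tool();print(M[2].round(4).tolist())
plan(.58,-.2635,.11,-18.5,8)"|head -3
```

```text
[0.0408, -0.0044, -0.9992]
t 17.35 pos [ 0.5828 -0.2654  0.2085] toolx 162.16 tilt 2.35 F [-0.1  0.2 -3.2] open 0.151
[0.0004, 0.0001, 0.0123, 0.0014]
```

Emit:
apply_moves(
  increments=[
    [0.008,0,0,0.025,0],
    [0.008,0,0,0.025,0],
    [0.008,0,0,0.025,0],
    [0.008,0,0,0.015,0],
    [0.008,0,0,0,0],
    [0.008,0,0,-0.003,0],
    [0.008,0,0,-0.003,0],
    [0.008,0,0,-0.003,0],
    [0.008,0,0,-0.003,0],
    [0.008,0,0,-0.003,0],
    [0.008,0,0,-0.003,0],
    [0.008,0,0,-0.003,0],
    [0.008,0,0,-0.003,0],
    [0.008,0,0,-0.003,0],
    [0.008,0,0,-0.003,0],
    [0.008,0,0,-0.003,0],
    [0.008,0,0,-0.003,0],
    [0.008,0,0,0.02,0],
    [0.008,0,0,0.02,0],
    [0.008,0,0,0,0],
  ],
)

```text
t: 19.02
eef_pos: [0.5879, -0.2685, 0.1312]
eef_rot: [0.155, 0.988, -0.003, -0.008]
wrist_force: [-1.0, 1.3, -4.7]
opening: 0.15
```

```bash
python3 -c "
from m import *
s,p,M=tool();print(M[2].round(4).tolist())
c=cap('wrist','w6.png')
plan(.58,-.2635,.11,-18.5,8)"|head -3
```

```text
[0.0141, -0.0075, -0.9999]
t 19.07 pos [ 0.5885 -0.2688  0.133 ] toolx 162.17 tilt 0.83 F [-0.1 -0.7 -2.8] open 0.147
[0.0012, 0.0003, 0.0029, 0.0015]
```

View pics/w6.png

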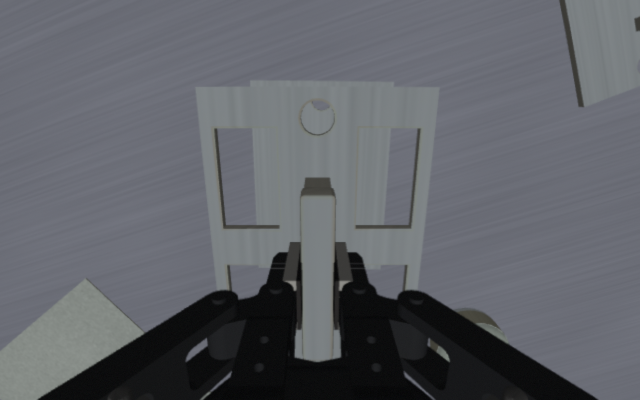

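Held plate unchanged in the hand; pile underneath with near corners (250,80), (394,82) and far edge ≈ row 267; pile hole partly seen at (320,104).

```bash
python3 -c "
from m import *
c=cap('wrist'); s,p,M=tool()
w=ray(c,[(250,80),(394,82)],.012); print(w[:,:2].round(4).tolist(),np.linalg.norm(w[1]-w[0]))
mid=w.mean(0); e=w[0]-w[1]; y=np.degrees(np.arctan2(e[1],e[0])); print('yaw from edge',y-90, 'centre along toolx', mid[:2]-.08*M[:2,0])
w=ray(c,[(253,127),(258,228),(391,127),(384,228)],.012); print([ (np.degrees(np.arctan2(*(w[i]-w[i+1])[1::-1]))).round(1) for i in (0,2)])
w=ray(c,[(197,87),(437,87),(317,117)],p[2]-.0115); print(((w-p)@M*1e3).round(1).tolist())
plan(.58,-.2635,.06,-18.5,14)"
```

```text
[[0.4878, -0.2913], [0.523, -0.1864]] 0.11069371630044655
yaw from edge -198.52969666654172 centre along toolx [ 0.5815438  -0.26336585]
[np.float64(161.9), np.float64(161.9)]
[[81.0, -53.7, 12.7], [81.1, 54.1, 11.9], [67.7, 0.4, 12.2]]
t 19.12 pos [ 0.5893 -0.2692  0.1344] toolx 162.16 tilt 0.73 F [ 0.6 -0.6 -2.6] open 0.15
[0.0008, 0.0002, 0.0053, 0.0008]
[0.0008, 0.0002, 0.0053, 0.0008]
[0.0008, 0.0002, 0.0053, 0.0008]
[0.0008, 0.0002, 0.0053, 0.0008]
[0.0008, 0.0002, 0.0053, 0.0008]
[0.0008, 0.0002, 0.0053, 0.0008]
[0.0008, 0.0002, 0.0053, 0.0008]
[0.0008, 0.0002, 0.0053, 0.0008]
[0.0008, 0.0002, 0.0053, 0.0008]
[0.0008, 0.0002, 0.0053, 0.0008]
[0.0008, 0.0002, 0.0053, 0.0008]
[0.0008, 0.0002, 0.0053, 0.0008]
[0.0008, 0.0002, 0.0053, 0.0008]
[0.0008, 0.0002, 0.0053, 0.0008]
```

Emit:
apply_moves(
  increments=[
    [0.008,0.001,0,0.004,0.001],
    [0.008,0.001,0,0.005,0.001],
    [0.008,0.001,0,0.006,0.001],
    [0.008,0.001,0,0.006,0.001],
    [0.008,0.0005,0,0.006,0],
    [0.008,0.0005,0,0.006,0],
    [0.008,0.0005,0,0.006,0],
    [0.008,0,0,0.006,0],
    [0.008,0,0,0.006,0],
    [0.008,0,0,0.006,0],
    [0.008,0,0,0.006,0],
    [0.008,0,0,0.004,0],
  ],
)

```text
t: 20.12
eef_pos: [0.5855, -0.2689, 0.0658]
eef_rot: [0.157, 0.988, -0.004, -0.002]
wrist_force: [-0.7, 0.6, -3.2]
opening: 0.15
```

```bash
python3 -c "
from m import *
s,p,M=tool();print(M[2].round(4).tolist())
plan(.581,-.2635,.04,-18.3,5)"
```

```text
[0.0024, -0.0088, -1.0]
t 20.12 pos [ 0.5855 -0.2689  0.0658] toolx 161.91 tilt 0.52 F [-0.7  0.6 -3.2] open 0.15
[0.0012, 0.0007, 0.0052, 0.0007]
[0.0012, 0.0007, 0.0052, 0.0007]
[0.0012, 0.0007, 0.0052, 0.0007]
[0.0012, 0.0007, 0.0052, 0.0007]
[0.0012, 0.0007, 0.0052, 0.0007]
```

Emit:
apply_moves(
  increments=[
    [0.008,0.0015,0.001,0.004,0],
    [0.008,0.0015,0.001,0.004,0],
    [0.008,0.001,0.001,0.004,0],
    [0.008,0.001,0.001,0.004,0],
    [0.008,0.001,0.001,0.004,0],
  ],
)

```text
t: 20.53
eef_pos: [0.581, -0.262, 0.0434]
eef_rot: [0.157, 0.988, -0.004, -0.002]
wrist_force: [0.8, -0.5, -2.6]
opening: 0.152
```

```bash
python3 -c "
from m import *
s,p,M=tool();print(M[2].round(4).tolist())
plan(.581,-.2635,.036,-18.3,3)"
```

```text
[0.0025, -0.0088, -1.0]
t 20.53 pos [ 0.581  -0.262   0.0434] toolx 161.9 tilt 0.52 F [ 0.8 -0.5 -2.6] open 0.152
[-0.0002, -0.0005, 0.0025, 0.0012]
[-0.0002, -0.0005, 0.0025, 0.0012]
[-0.0002, -0.0005, 0.0025, 0.0012]
```

Emit:
apply_moves(
  increments=[
    [0.008,0,-0.001,0.002,0.001],
    [0.008,0,-0.0005,0.002,0.001],
    [0.008,0,0,0.002,0.001],
    [0.008,0,0,0.001,0],
    [0.008,0,0,0,0],
  ],
)

```text
t: 20.95
eef_pos: [0.58, -0.2631, 0.0351]
eef_rot: [0.159, 0.987, -0.004, -0.002]
wrist_force: [-0.3, 0.0, -2.3]
opening: 0.149
```

```bash
python3 -c "
from m import *
s,p,M=tool();print(M[2].round(4).tolist())
plan(.581,-.2635,.0295,-18.3,3)
c=cap('wrist','w7.png')"
```

```text
[0.0032, -0.0087, -1.0]
t 20.95 pos [ 0.58   -0.2631  0.0351] toolx 161.73 tilt 0.53 F [-0.3  0.  -2.3] open 0.149
[-0.0003, -0.0, 0.0019, 0.0002]
[-0.0003, -0.0, 0.0019, 0.0002]
[-0.0003, -0.0, 0.0019, 0.0002]
```

Emit:
apply_moves(
  increments=[
    [0.008,-0.0005,0,0.0015,0],
    [0.008,0,0,0.0015,0],
    [0.008,0,0,0.001,0],
    [0.008,0,0,0.001,0],
    [0.008,0,0,0.001,0],
  ],
)

```text
t: 21.42
eef_pos: [0.5814, -0.264, 0.0299]
eef_rot: [0.159, 0.987, -0.004, -0.001]
wrist_force: [-2.1, -0.8, 0.7]
opening: 0.153
```

```bash
python3 -c "
from m import *
s,p,M=tool();print(M[2].round(4).tolist(),s['wrist_torque'].round(2))
plan(.581,-.2635,.0295,-18.3,1)"
```

```text
[0.0007, -0.0091, -1.0] [-0.    0.27  0.05]
t 21.42 pos [ 0.5814 -0.264   0.0299] toolx 161.72 tilt 0.52 F [-2.1 -0.8  0.7] open 0.153
[0.0006, 0.0003, 0.0004, 0.0004]
```

Emit:
apply_moves(
  increments=[
    [0.008,0,0,0.001,0],
    [0.008,0,0,0.0005,0],
    [0.018,0,0,0,0],
    [0.03,0,0,0,0],
    [0.05,0,0,0,0],
    [0.085,0,0,0,0],
    [0.085,0,0,0,0],
    [0.085,0,0,0,0],
    [0.085,0,0,0,0],
  ],
)

```text
t: 22.17
eef_pos: [0.5842, -0.2652, 0.0318]
eef_rot: [0.159, 0.987, -0.005, 0.003]
wrist_force: [-1.3, -0.1, -0.2]
opening: 0.993
```

Emit:
apply_moves(
  increments=[
    [0.085,0,0,-0.008,0],
    [0.085,0,0,-0.012,0],
    [0.085,0,0,-0.02,0],
    [0.085,0,0,-0.025,0],
    [0.085,0,0,-0.03,0],
    [0.085,0,0,-0.03,0],
    [0.085,0,0,-0.015,0],
    [0.085,0,0,0,0],
  ],
)

```text
t: 22.83
eef_pos: [0.5818, -0.2626, 0.1784]
eef_rot: [0.159, 0.987, -0.005, -0.0]
wrist_force: [0.7, -1.3, 0.3]
opening: 0.991
```

```bash
python3 -c "
from m import *
s,p,M=tool();print(M[2].round(4).tolist())
c=cap('wrist'); d=cap('side'); e=cap('scene')
a=c['bgr'][60:400,140:500]; b=cv2.resize(e['bgr'][230:330,140:250],None,fx=3.4,fy=3.4,interpolation=2)
cv2.imwrite('pics/v8.png',np.hstack([a,b]))
plan(.502,.008,.15,4.3,14)"
```

```text
[-0.0007, -0.0092, -1.0]
t 22.98 pos [ 0.5796 -0.2616  0.1731] toolx 161.72 tilt 0.63 F [ 0.6  1.6 -0. ] open 0.991
[0.0113, 0.0165, 0.0016, -0.0281]
[0.0108, 0.0169, 0.0016, -0.0281]
[0.0104, 0.0172, 0.0016, -0.0281]
[0.0099, 0.0174, 0.0016, -0.0281]
[0.0094, 0.0177, 0.0016, -0.0281]
[0.0089, 0.018, 0.0016, -0.0281]
[0.0084, 0.0182, 0.0016, -0.0281]
[0.0078, 0.0184, 0.0016, -0.0281]
[0.0073, 0.0187, 0.0016, -0.0281]
[0.0068, 0.0189, 0.0016, -0.0281]
[0.0063, 0.019, 0.0016, -0.0281]
[0.0057, 0.0192, 0.0016, -0.0281]
[0.0052, 0.0194, 0.0016, -0.0281]
[0.0046, 0.0195, 0.0016, -0.0281]
```

View pics/v8.png

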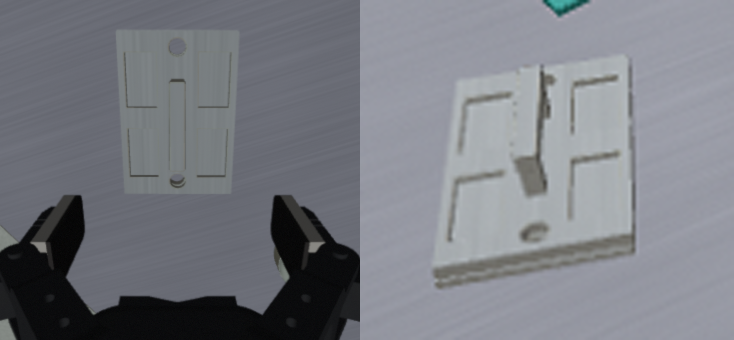

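The filling plate sits flush and square on the pile (edges flush in both views). Next, the cover plate.

Emit:
apply_moves(
  increments=[
    [0.085,0.011,0.0165,0.001,-0.028],
    [0.085,0.011,0.017,0.001,-0.028],
    [0.085,0.0105,0.017,0.001,-0.028],
    [0.085,0.01,0.0175,0.001,-0.028],
    [0.085,0.0095,0.0175,0.001,-0.028],
    [0.085,0.009,0.018,0.001,-0.028],
    [0.085,0.0085,0.018,0.001,-0.028],
    [0.085,0.008,0.0185,0.001,-0.028],
    [0.085,0.0075,0.0185,0.001,-0.028],
    [0.085,0.007,0.019,0.001,-0.028],
    [0.085,0.0065,0.019,0.001,-0.028],
    [0.085,0.006,0.019,0.001,-0.028],
    [0.085,0.005,0.015,0,-0.028],
    [0.085,0.002,0.008,0,-0.02],
    [0.085,0,0,0,0],
    [0.085,0,0,0,0],
  ],
)

```text
t: 24.32
eef_pos: [0.4738, 0.0046, 0.1264]
eef_rot: [-0.04, 0.998, 0.004, -0.038]
wrist_force: [-0.6, 0.0, 0.3]
opening: 0.996
```

```bash
python3 -c "
from m import *
s,p,M=tool();print(M[2].round(4).tolist())
plan(.502,.008,.09,4.3,8)"
```

```text
[0.0751, 0.0106, -0.9971]
t 24.32 pos [0.4738 0.0046 0.1264] toolx -175.33 tilt 4.35 F [-0.6  0.   0.3] open 0.996
[-0.0035, 0.0001, 0.0045, 0.0008]
[-0.0035, 0.0001, 0.0045, 0.0008]
[-0.0035, 0.0001, 0.0045, 0.0008]
[-0.0035, 0.0001, 0.0045, 0.0008]
[-0.0035, 0.0001, 0.0045, 0.0008]
[-0.0035, 0.0001, 0.0045, 0.0008]
[-0.0035, 0.0002, 0.0045, 0.0008]
[-0.0035, 0.0002, 0.0045, 0.0008]
```

Emit:
apply_moves(
  increments=[
    [0.085,-0.0025,0,-0.004,0],
    [0.085,-0.0025,0,-0.004,0],
    [0.085,-0.0025,0,-0.004,0],
    [0.085,-0.0025,0,-0.004,0],
    [0.085,-0.0025,0,-0.004,0],
    [0.085,-0.0025,0,-0.004,0],
    [0.085,-0.0025,0,-0.004,0],
    [0.085,-0.0025,0,-0.004,0],
    [0.085,-0.0025,0,-0.004,0],
    [0.085,-0.0025,0,-0.004,0],
    [0.085,0,0,-0.004,0],
    [0.085,0,0,-0.004,0],
  ],
)

```text
t: 25.32
eef_pos: [0.5073, 0.0024, 0.1762]
eef_rot: [-0.037, 0.999, 0.003, -0.038]
wrist_force: [-0.6, -0.3, 0.4]
opening: 0.995
```

```bash
python3 -c "
from m import *
s,p,M=tool();print(M[2].round(4).tolist(),p)"
```

```text
[0.0747, 0.0092, -0.9972] [0.50726002 0.00239494 0.17617872]
```

Emit:
apply_moves(
  increments=[
    [0.085,0,0,0.02,0],
    [0.085,0,0,0.025,0],
    [0.085,0,0,0.025,0],
    [0.085,0,0,0.01,0],
    [0.085,0,0,-0.003,0],
    [0.085,0,0,-0.003,0],
    [0.085,0,0,-0.003,0],
    [0.085,0,0,-0.003,0],
    [0.085,0,0,-0.003,0],
    [0.085,0,0,-0.003,0],
    [0.085,0,0,-0.003,0],
    [0.085,0,0,-0.003,0],
    [0.085,0,0,-0.003,0],
    [0.085,0,0,-0.003,0],
  ],
)

```text
t: 26.48
eef_pos: [0.5095, 0.003, 0.1364]
eef_rot: [-0.037, 0.999, 0.003, -0.029]
wrist_force: [-0.1, 0.8, -0.1]
opening: 0.997
```

```bash
python3 -c "
from m import *
s,p,M=tool();print(M[2].round(4).tolist(),p)"
```

```text
[0.0583, 0.008, -0.9983] [0.5094714  0.00300654 0.13644249]
```

Emit:
apply_moves(
  increments=[
    [0.085,0,0,0.025,0],
    [0.085,0,0,0.02,0],
    [0.085,0,0,-0.003,0],
    [0.085,0,0,-0.005,0],
    [0.085,0,0,-0.005,0],
    [0.085,0,0,-0.005,0],
    [0.085,0,0,-0.005,0],
    [0.085,0,0,-0.005,0],
    [0.085,0,0,0.025,0],
    [0.085,0,0,0.02,0],
    [0.085,0,0,-0.003,0],
    [0.085,0,0,-0.005,0],
    [0.085,0,0,-0.005,0],
    [0.085,0,0,-0.005,0],
    [0.085,0,0,-0.005,0],
  ],
)

```text
t: 27.73
eef_pos: [0.5173, 0.0031, 0.1163]
eef_rot: [-0.037, 0.999, 0.003, -0.017]
wrist_force: [-0.0, -0.5, -0.6]
opening: 0.997
```

```bash
python3 -c "
from m import *
s,p,M=tool();print(M[2].round(4).tolist(),p)
c=cap('wrist','w9.png')
plan(.502,.008,.07,4.3,5)"
```

```text
[0.0337, 0.0063, -0.9994] [0.51733364 0.00311894 0.11630794]
t 27.78 pos [0.5184 0.0031 0.1177] toolx -175.73 tilt 1.81 F [1.8 0.6 1.3] open 0.998
[0.0032, 0.0012, 0.0095, -0.0001]
[0.0032, 0.0012, 0.0095, -0.0001]
[0.0032, 0.0012, 0.0095, -0.0001]
[0.0032, 0.0012, 0.0095, -0.0001]
[0.0032, 0.0012, 0.0095, -0.0001]
```

View pics/w9.png

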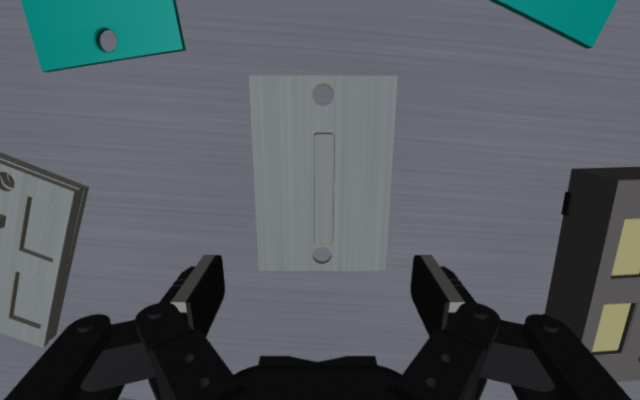

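Cover plate in the wrist view: corners (249,76), (397,76), (386,270), (259,270), holes (323,94) and (322,255).

```bash
python3 -c "
from m import *
s,p0,M=tool()
c=cap('wrist'); 
print('holes',ln(ray(c,[(323,94),(322,255)],.006)))
print('plate',quad(ray(c,[(249,76),(397,76),(386,270),(259,270)],.006)))
print('handle',quad(ray(c,[(313,133),(334,133),(334,244),(313,244)],.042)))
print(p0)
plan(.502,.008,.055,4.3,8)"
```

```text
holes (array([0.5039, 0.0074]), np.float64(0.1324), np.float64(4.21))
plate (array([0.5046, 0.0077]), array([160.1, 111.1]), 4.26)
handle (array([0.5038, 0.0073]), array([80.1, 15.4]), 4.15)
[0.51842568 0.00313259 0.11766819]
t 27.83 pos [0.5183 0.0031 0.1169] toolx -175.73 tilt 1.82 F [ 1.  -0.3  0.6] open 0.995
[0.002, 0.0008, 0.0077, -0.0001]
[0.002, 0.0008, 0.0077, -0.0001]
[0.002, 0.0008, 0.0077, -0.0001]
[0.002, 0.0008, 0.0077, -0.0001]
[0.002, 0.0008, 0.0077, -0.0001]
[0.002, 0.0008, 0.0077, -0.0001]
[0.002, 0.0008, 0.0077, -0.0001]
[0.002, 0.0008, 0.0077, -0.0001]
```

Emit:
apply_moves(
  increments=[
    [0.085,0.002,0.0008,0.0075,0],
    [0.085,0.002,0.0008,0.0075,0],
    [0.085,0.002,0.0008,0.0075,0],
    [0.085,0.002,0.0008,0.0075,0],
    [0.085,0.002,0.0008,0.0075,0],
    [0.085,0.002,0,0.0075,0],
    [0.085,0.001,0,0.006,0],
    [0.085,0,0,0,0],
    [0.085,0,0,0,0],
  ],
)

```text
t: 28.58
eef_pos: [0.4993, 0.0068, 0.0593]
eef_rot: [-0.037, 0.999, 0.003, -0.018]
wrist_force: [0.2, -0.4, -0.3]
opening: 0.996
```

```bash
python3 -c "
from m import *
s,p,M=tool();print(M[2].round(4).tolist())
plan(.503,.0075,.018,4.2,6)"|head -3
```

```text
[0.0357, 0.0064, -0.9993]
t 28.58 pos [0.4993 0.0068 0.0593] toolx -175.72 tilt 2.08 F [ 0.2 -0.4 -0.3] open 0.996
[-0.0006, 0.0001, 0.0069, 0.0002]
```

Emit:
apply_moves(
  increments=[
    [0.085,-0.0005,0,0.007,0],
    [0.085,-0.0005,0,0.007,0],
    [0.085,-0.0005,0,0.007,0],
    [0.085,-0.0005,0,0.007,0],
    [0.085,-0.0005,0,0.005,0],
    [0.085,-0.0005,0,0.003,0],
    [0.085,0,0,0,0],
  ],
)

```text
t: 29.17
eef_pos: [0.5024, 0.0071, 0.0197]
eef_rot: [-0.037, 0.999, 0.003, -0.017]
wrist_force: [-0.7, 0.2, 0.6]
opening: 0.997
```

```bash
python3 -c "
from m import *
s,p,M=tool();print(M[2].round(4).tolist())
plan(.503,.0075,.018,4.2,2)"
```

```text
[0.0338, 0.0063, -0.9994]
t 29.17 pos [0.5024 0.0071 0.0197] toolx -175.73 tilt 1.97 F [-0.7  0.2  0.6] open 0.997
[-0.0003, 0.0002, 0.0009, 0.0006]
[-0.0003, 0.0002, 0.0009, 0.0006]
```

Emit:
apply_moves(
  increments=[
    [0.06,0,0,0.001,0],
    [0.04,0,0,0,0],
    [0.025,0,0,0,0],
    [0.018,0,0,0,0],
    [0.008,0,0,0,0],
    [0.008,0,0,0,0],
    [0.008,0,0,0,0],
    [0.008,0,0,0,0],
  ],
  squeeze=60,
)

```text
t: 29.83
eef_pos: [0.5031, 0.007, 0.0194]
eef_rot: [-0.037, 0.999, 0.002, -0.016]
wrist_force: [0.1, -0.3, -0.7]
opening: 0.15
```

```bash
python3 -c "
from m import *
s,p,M=tool();print(M[2].round(4).tolist())
plan(.503,.0075,.15,4.2,2)"
```

```text
[0.0323, 0.0059, -0.9995]
t 29.83 pos [0.5031 0.007  0.0194] toolx -175.74 tilt 1.88 F [ 0.1 -0.3 -0.7] open 0.15
[0.0, 0.0003, -0.0653, 0.0006]
[0.0, 0.0003, -0.0653, 0.0006]
```

Emit:
apply_moves(
  increments=[
    [0.008,0,0,-0.004,0],
    [0.008,0,0,-0.004,0],
    [0.008,0,0,-0.004,0],
    [0.008,0,0,-0.005,0],
    [0.008,0,0,-0.006,0],
    [0.008,0,0,-0.008,0],
    [0.008,0,0,-0.01,0],
    [0.008,0,0,-0.01,0],
    [0.008,0,0,-0.01,0],
    [0.008,0,0,-0.01,0],
    [0.008,0,0,-0.01,0],
    [0.008,0,0,-0.01,0],
    [0.008,0,0,-0.01,0],
    [0.008,0,0,-0.01,0],
    [0.008,0,0,-0.01,0],
    [0.008,0,0,-0.01,0],
  ],
)

```text
t: 31.17
eef_pos: [0.5046, 0.0065, 0.1619]
eef_rot: [-0.037, 0.999, 0.002, -0.018]
wrist_force: [0.8, -0.2, -3.6]
opening: 0.149
```

```bash
python3 -c "
from m import *
s,p,M=tool();print(M[2].round(4).tolist())
plan(.5614,.2829,.17,6.25,26)"
```

```text
[0.0368, 0.0064, -0.9993]
t 31.17 pos [0.5046 0.0065 0.1619] toolx -175.74 tilt 2.14 F [ 0.8 -0.2 -3.6] open 0.149
[-0.003, 0.0104, -0.0003, -0.0013]
[-0.003, 0.0104, -0.0003, -0.0013]
[-0.003, 0.0104, -0.0003, -0.0013]
[-0.003, 0.0104, -0.0003, -0.0013]
[-0.003, 0.0104, -0.0003, -0.0013]
[-0.003, 0.0104, -0.0003, -0.0013]
[-0.0031, 0.0104, -0.0003, -0.0013]
[-0.0031, 0.0104, -0.0003, -0.0013]
[-0.0031, 0.0104, -0.0003, -0.0013]
[-0.0031, 0.0104, -0.0003, -0.0013]
[-0.0031, 0.0104, -0.0003, -0.0013]
[-0.0031, 0.0104, -0.0003, -0.0013]
[-0.0031, 0.0104, -0.0003, -0.0013]
[-0.0031, 0.0104, -0.0003, -0.0013]
[-0.0032, 0.0104, -0.0003, -0.0013]
[-0.0032, 0.0104, -0.0003, -0.0013]
[-0.0032, 0.0104, -0.0003, -0.0013]
[-0.0032, 0.0104, -0.0003, -0.0013]
[-0.0032, 0.0104, -0.0003, -0.0013]
[-0.0032, 0.0104, -0.0003, -0.0013]
[-0.0032, 0.0104, -0.0003, -0.0013]
[-0.0033, 0.0104, -0.0003, -0.0013]
[-0.0033, 0.0103, -0.0003, -0.0013]
[-0.0033, 0.0103, -0.0003, -0.0013]
[-0.0033, 0.0103, -0.0003, -0.0013]
[-0.0033, 0.0103, -0.0003, -0.0013]
```

Emit:
apply_moves(
  increments=[
    [0.008,-0.002,0.006,-0.002,-0.0015],
    [0.008,-0.003,0.01,-0.002,-0.0015],
    [0.008,-0.003,0.0105,-0.002,-0.0015],
    [0.008,-0.003,0.0105,-0.002,-0.0015],
    [0.008,-0.003,0.0105,-0.002,-0.0015],
    [0.008,-0.003,0.0105,-0.002,-0.0015],
    [0.008,-0.003,0.0105,-0.002,-0.0015],
    [0.008,-0.003,0.0105,-0.002,-0.0015],
    [0.008,-0.003,0.0105,-0.002,-0.0015],
    [0.008,-0.003,0.0105,-0.002,-0.0015],
    [0.008,-0.003,0.0105,-0.002,-0.0015],
    [0.008,-0.003,0.0105,-0.002,-0.0015],
    [0.008,-0.003,0.0105,-0.002,-0.0015],
    [0.008,-0.003,0.0105,-0.002,-0.0015],
    [0.008,-0.003,0.0105,-0.002,-0.0015],
    [0.008,-0.003,0.0105,-0.002,-0.0015],
    [0.008,-0.003,0.0105,-0.002,-0.0015],
    [0.008,-0.003,0.0105,-0.002,-0.0015],
  ],
)

```text
t: 32.67
eef_pos: [0.5453, 0.2149, 0.2012]
eef_rot: [-0.052, 0.998, 0.003, -0.018]
wrist_force: [0.7, -0.6, -3.6]
opening: 0.15
```

```bash
python3 -c "
from m import *
s,p,M=tool();print(M[2].round(4).tolist())
plan(.5614,.2829,.14,6.25,10)"|head -4
```

```text
[0.0367, 0.0072, -0.9993]
t 32.67 pos [0.5453 0.2149 0.2012] toolx -173.99 tilt 2.14 F [ 0.7 -0.6 -3.6] open 0.15
[-0.0023, 0.0066, 0.0061, -0.0004]
[-0.0023, 0.0066, 0.0061, -0.0004]
```

Emit:
apply_moves(
  increments=[
    [0.008,-0.002,0.0065,0.003,-0.0005],
    [0.008,-0.002,0.0065,0.004,-0.0005],
    [0.008,-0.002,0.0065,0.005,-0.0005],
    [0.008,-0.002,0.0065,0.006,-0.0005],
    [0.008,-0.002,0.0065,0.006,-0.0005],
    [0.008,-0.002,0.0065,0.006,-0.0005],
    [0.008,-0.002,0.005,0.006,-0.0005],
    [0.008,-0.002,0.003,0.006,0],
    [0.008,-0.001,0.001,0.004,0],
    [0.008,0,0,0.002,0],
    [0.008,0,0,0,0],
  ],
)

```text
t: 33.58
eef_pos: [0.5555, 0.2714, 0.1451]
eef_rot: [-0.055, 0.998, 0.002, -0.02]
wrist_force: [-0.2, -0.5, -2.7]
opening: 0.152
```

```bash
python3 -c "
from m import *
s,p,M=tool();print(M[2].round(4).tolist())
c=cap('wrist','w10.png')
plan(.5614,.2829,.1,6.25,8)"|head -4
```

```text
[0.0405, 0.0055, -0.9992]
t 33.63 pos [0.5555 0.2713 0.1454] toolx -173.7 tilt 2.34 F [ 0.2  0.6 -3.9] open 0.15
[-0.0009, 0.0014, 0.0057, 0.0001]
[-0.0009, 0.0014, 0.0057, 0.0001]
```

```bash
python3 -c "
from h import *
a=cv2.imread('pics/w10.png');b=cv2.imread('pics/w5.png')
for n,i in(('w5',b),('w10',a)):
    g=cv2.GaussianBlur(cv2.cvtColor(i,6),(3,3),0).astype(float)
    for cols in((205,235),(400,430)):
        r=g[60:120,cols[0]:cols[1]].mean(1); d=np.diff(r); k=np.argsort(-abs(d))[:3]; print(n,cols,(k+60.5),d[k].round(1))
    r=g[95:110,170:460].mean(0); d=np.diff(r); k=np.argsort(-abs(d))[:4]; print(n,'cols',k+170.5,d[k].round(1))
    m=g[90:150,290:350]; ci=cv2.HoughCircles(m.astype(np.uint8),cv2.HOUGH_GRADIENT,1,20,param1=60,param2=12,minRadius=12,maxRadius=22); print(n,'hole',None if ci is None else (ci[0]+[290,90,0]).round(1))
"
```

```text
w5 (205, 235) [86.5 85.5 87.5] [7.1 5.5 3.5]
w5 (400, 430) [86.5 87.5 85.5] [5.  3.6 3.2]
w5 cols [196.5 437.5 195.5 436.5] [ 6.5 -6.   5.3 -4.5]
w5 hole [[316.5 116.5  17.1]]
w10 (205, 235) [87.5 86.5 88.5] [5.6 4.2 3.8]
w10 (400, 430) [87.5 88.5 86.5] [6.2 4.2 4.1]
w10 cols [434.5 433.5 199.5 200.5] [-7.3 -7.3  6.8  6.4]
w10 hole [[317.5 116.5  16.6]]
```

```bash
python3 -c "
from h import *
c=cap('wrist');s,p,M=tool()
u=-np.array([np.cos(np.radians(6.3)),np.sin(np.radians(6.3))])
for px,o in (((317.5,116.5),.066),((317,87.5),.08)):
    z=p[2]-.0194+.006+o*.007
    w=ray(c,[px],z)[0]; cen=w[:2]-o*u; print('plate centre rel TCP',((cen-p[:2])*1e3).round(1))
plan(.5614,.2829,.1,6.25,8)"|head -4
```

```text
plate centre rel TCP [-1.4  0.4]
plate centre rel TCP [-0.4  0.3]
t 33.68 pos [0.5558 0.2713 0.1459] toolx -173.7 tilt 2.29 F [ 0.7  0.4 -3.9] open 0.15
[-0.0009, 0.0014, 0.0057, 0.0001]
```

Emit:
apply_moves(
  increments=[
    [0.008,-0.001,0.0015,0.004,0],
    [0.008,-0.001,0.0015,0.005,0],
    [0.008,-0.001,0.0015,0.006,0],
    [0.008,-0.001,0.0015,0.006,0],
    [0.008,-0.001,0.0015,0.006,0],
    [0.008,-0.001,0.0015,0.006,0],
    [0.008,-0.001,0.0015,0.005,0],
    [0.008,0,0.001,0.003,0],
    [0.008,0,0,0,0],
    [0.008,0,0,0,0],
  ],
)

```text
t: 34.52
eef_pos: [0.561, 0.2842, 0.1012]
eef_rot: [-0.054, 0.998, 0.002, -0.019]
wrist_force: [-0.4, -0.2, -3.4]
opening: 0.152
```

```bash
python3 -c "
from m import *
s,p,M=tool();print(M[2].round(4).tolist())
plan(.562,.2827,.09,6.25,4)"|head -4
```

```text
[0.0379, 0.0063, -0.9993]
t 34.52 pos [0.561  0.2842 0.1012] toolx -173.78 tilt 2.2 F [-0.4 -0.2 -3.4] open 0.152
[-0.0002, -0.0004, 0.0028, -0.0001]
[-0.0002, -0.0004, 0.0028, -0.0001]
```

Emit:
apply_moves(
  increments=[
    [0.008,-0.0003,-0.0004,0.003,0],
    [0.008,-0.0003,-0.0004,0.003,0],
    [0.008,-0.0003,-0.0004,0.003,0],
    [0.008,0,-0.0003,0.002,0],
    [0.008,0,0,0,0],
    [0.008,0,0,0,0],
  ],
)

```text
t: 35.02
eef_pos: [0.5622, 0.2827, 0.0899]
eef_rot: [-0.054, 0.998, 0.002, -0.018]
wrist_force: [0.2, 0.4, -4.1]
opening: 0.15
```

```bash
python3 -c "
from m import *
s,p,M=tool();print(M[2].round(4).tolist())
plan(.562,.2827,.078,6.25,4)
c=cap('wrist','w11.png'); e=cap('scene'); d=cap('side')
cv2.imwrite('pics/v12.png',np.vstack([cv2.resize(c['bgr'][70:150,250:390],None,fx=4,fy=3.5,interpolation=2),np.hstack([cv2.resize(x,(280,240),interpolation=2) for x in (e['bgr'][155:235,340:433],d['bgr'][205:285,260:353])])]))"|head -3
```

```text
[0.0364, 0.0067, -0.9993]
t 35.02 pos [0.5622 0.2827 0.0899] toolx -173.79 tilt 2.12 F [ 0.2  0.4 -4.1] open 0.15
[0.0001, 0.0, 0.003, -0.0002]
```

View pics/v12.png

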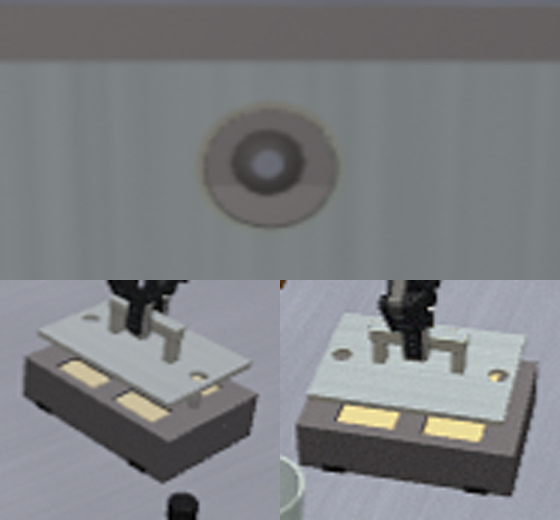

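Near pin is centred in the cover's hole and the plate is level. Lowering.

Emit:
apply_moves(
  increments=[
    [0.008,0,0,0.0025,0],
    [0.008,0,0,0.0025,0],
    [0.008,0,0,0.0025,0],
    [0.008,0,0,0.0025,0],
    [0.008,0,0,0,0],
  ],
)

```text
t: 35.58
eef_pos: [0.5623, 0.2831, 0.0797]
eef_rot: [-0.054, 0.998, 0.003, -0.018]
wrist_force: [0.0, -0.2, -3.5]
opening: 0.15
```

```bash
python3 -c "
from m import *
s,p,M=tool();print(M[2].round(4).tolist())
plan(.562,.2827,.068,6.25,5)"|head -3
```

```text
[0.0349, 0.0072, -0.9994]
t 35.58 pos [0.5623 0.2831 0.0797] toolx -173.78 tilt 2.05 F [ 0.  -0.2 -3.5] open 0.15
[0.0001, -0.0001, 0.0023, -0.0001]
```

Emit:
apply_moves(
  increments=[
    [0.008,0,0,0.0025,0],
    [0.008,0,0,0.0025,0],
    [0.008,0,0,0.0025,0],
    [0.008,0,0,0.002,0],
    [0.008,0,0,0.0015,0],
  ],
)

```text
t: 36.0
eef_pos: [0.5619, 0.2831, 0.0676]
eef_rot: [-0.054, 0.998, 0.003, -0.018]
wrist_force: [0.1, 0.0, -2.7]
opening: 0.155
```

```bash
python3 -c "
from m import *
s,p,M=tool();print(M[2].round(4).tolist())
plan(.562,.2827,.064,6.25,2)"|head -3
```

```text
[0.035, 0.0072, -0.9994]
t 36.0 pos [0.5619 0.2831 0.0676] toolx -173.78 tilt 2.05 F [ 0.1  0.  -2.7] open 0.155
[-0.0, -0.0002, 0.0018, -0.0003]
```

Emit:
apply_moves(
  increments=[
    [0.008,0,0,0.001,0],
    [0.008,0,0,0.001,0],
    [0.008,0,0,0.001,0],
    [0.008,0,0,0.001,0],
  ],
)

```text
t: 36.33
eef_pos: [0.5615, 0.2832, 0.0644]
eef_rot: [-0.054, 0.998, 0.003, -0.018]
wrist_force: [-2.2, -1.9, 5.4]
opening: 0.15
```

```bash
python3 -c "
from m import *
s,p,M=tool();print(M[2].round(4).tolist())
plan(.562,.2827,.064,6.25,2)"|head -3
```

```text
[0.0348, 0.0072, -0.9994]
t 36.33 pos [0.5615 0.2832 0.0644] toolx -173.78 tilt 2.04 F [-2.2 -1.9  5.4] open 0.15
[-0.0002, -0.0003, 0.0002, -0.0002]
```

Contact at exactly the seated height. Release and back off.

Emit:
apply_moves(
  increments=[
    [0.008,0,0,0.0005,0],
    [0.018,0,0,0,0],
    [0.03,0,0,0,0],
    [0.05,0,0,0,0],
    [0.085,0,0,0,0],
    [0.085,0,0,0,0],
    [0.085,0,0,0,0],
    [0.085,0,0,0,0],
  ],
)

```text
t: 37.0
eef_pos: [0.5643, 0.2845, 0.0664]
eef_rot: [-0.054, 0.998, 0.004, -0.014]
wrist_force: [-0.2, 0.8, -0.4]
opening: 0.996
```

Emit:
apply_moves(
  increments=[
    [0.085,0,0,-0.008,0],
    [0.085,0,0,-0.012,0],
    [0.085,0,0,-0.02,0],
    [0.085,0,0,-0.025,0],
    [0.085,0,0,-0.03,0],
    [0.085,0,0,-0.03,0],
    [0.085,0,0,-0.015,0],
    [0.085,0,0,0,0],
    [0.085,0,0,0,0],
    [0.085,0,0,0,0],
  ],
)

```text
t: 37.83
eef_pos: [0.5672, 0.2829, 0.2145]
eef_rot: [-0.054, 0.998, 0.004, -0.015]
wrist_force: [0.5, -0.2, -0.2]
opening: 0.995
```

Run:
```python
from m import *
c=cap('wrist','w13.png');e=cap('scene','s13.png');d=cap('side','d13.png')
s,p,M=tool(); print(p.round(3),s['t'],s['wrist_force'].round(1))
# plate outline from the wrist view: light grey vs dark mould
hsv=cv2.cvtColor(c['bgr'],cv2.COLOR_BGR2HSV)
u0=proj(c,[[.5613,.283,.051]])[0]; print('proj centre',u0.round(1))
H=np.radians(6.25);Rm=np.array([[np.cos(H),-np.sin(H)],[np.sin(H),np.cos(H)]])
cor=np.array([[-.08,-.055],[.08,-.055],[.08,.055],[-.08,.055]])@Rm.T+[.5613,.283]
# per-edge gradient search along the outward normal at mid-edge points, in wrist view, at z=.051
g=cv2.GaussianBlur(cv2.cvtColor(c['bgr'],6),(3,3),0)
for nm,pts,nr in (('x-',[(-.08,t) for t in(-.04,-.02,.02,.04)],(-1,0)),('x+',[(.08,t) for t in(-.04,-.02,.02,.04)],(1,0)),('y-',[(t,-.055) for t in(-.06,-.04,.02,.04,.06)],(0,-1)),('y+',[(t,.055) for t in(-.06,-.04,.02,.04,.06)],(0,1))):
    out=[]
    for q in pts:
        k=np.arange(-.0045,.0046,.0005); L=(np.array(q)+k[:,None]*np.array(nr))@Rm.T+[.5613,.283]
        uv=proj(c,np.c_[L,np.full(len(L),.051)]).astype(np.float32)
        v=cv2.remap(g,uv[:,0].reshape(-1,1),uv[:,1].reshape(-1,1),1).ravel().astype(float); j=np.argmin(np.diff(v)); out.append((round((k[j]+.00025)*1e3,1),int(np.diff(v)[j])))
    print(nm,out)
```

```text
[0.566 0.283 0.213] 37.9833 [0.3 0.1 0.9]
proj centre [316.  176.2]
x- [(np.float64(-0.3), -3), (np.float64(-0.3), -3), (np.float64(-0.3), -5), (np.float64(-0.3), -4)]
x+ [(np.float64(0.2), -6), (np.float64(0.2), -6), (np.float64(-0.8), -6), (np.float64(0.7), -6)]
y- [(np.float64(-0.8), -4), (np.float64(-0.3), -5), (np.float64(-0.8), -6), (np.float64(-0.8), -5), (np.float64(-0.8), -6)]
y+ [(np.float64(0.7), -5), (np.float64(0.7), -6), (np.float64(0.2), -6), (np.float64(0.2), -7), (np.float64(0.2), -6)]
```

The plate outline matches the seated pose at z = 51 mm on all four edges, within 1 mm. Handing in.

```bash
python3 -c "
from station import manip
print(manip.job_done())"
```

```text
the job is handed in; nothing more can be done
None
```

I moved the filling plate from the mould onto the pile of blanks, then seated the grey cover plate over the mould's pins. I handed the job in at about 38 s with the gripper open and clear of everything.

**Last checks:**
- **Filling plate:** after release it lay flat, square and flush on the pile in the wrist and scene views.
- **Cover plate:** it touched down at the seated height, with the wrist force reaching about +5 N, and the near pin was centred in its hole before lowering. After release, all four edges in the wrist image lay within about 1 mm of a plate fully down on the mould.
- **Other objects:** I kept every path clear of the bottle, jar and beaker and nothing suggested a touch. I did not measure their positions again at the end.

**What went wrong on the way:** fast sideways moves tilted the tool by up to about 4.5°. I worked it off with short down-and-up moves before setting the filling plate down. I gripped the cover with about 2° of tilt left and kept it nearly constant, so the cover stayed level to within about 0.3°.

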